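# Show the apprentice the ring and its mandrel

### The job

Show the apprentice the next job at the jeweller's bench: press the yellow call button all the way down with the fingertips and let it come up again, then point from above at the ring with the blue stone, fingertips about 2 cm above the stone, and stay there for at least two seconds. Last, point in the same way at the tip of the upright steel ring mandrel and finish the program there, still pointing. Touch none of the rings, the mandrel, the mug or the hammer, and do not dip down to the red or the green stone as if pointing at it.

Things in the scene. Friction and masses are not known exactly. Their poses are not given: they have to be found in the camera images.
- ring_blue: the ring with the blue stone together with its stand, loose, about 150 g: a pale wooden block 44 x 44 mm and 28 mm high, a gold ring (23 mm across) fixed upright in the middle of its top, and on top of the ring a domed blue stone 24 mm across whose top is 52 mm above the bench. Origin: centre of the block's underside; z up
- ring_red: the ring with the red stone together with its stand, loose, about 150 g: a pale wooden block 44 x 44 mm and 28 mm high, a gold ring (23 mm across) fixed upright in the middle of its top, and on top of the ring a domed red stone 24 mm across whose top is 52 mm above the bench. Origin: centre of the block's underside; z up
- ring_green: the ring with the green stone together with its stand, loose, about 150 g: a pale wooden block 44 x 44 mm and 28 mm high, a gold ring (23 mm across) fixed upright in the middle of its top, and on top of the ring a domed green stone 24 mm across whose top is 52 mm above the bench. Origin: centre of the block's underside; z up
- ring_blue_stone (a point): the top of the blue stone, in the middle, 52 mm above the bench
- ring_red_stone (a point): the top of the red stone, in the middle, 52 mm above the bench
- ring_green_stone (a point): the top of the green stone, in the middle, 52 mm above the bench
- mandrel: upright ring mandrel, loose, about 600 g: a bare steel rod that tapers from 25 mm across at the foot to 15 mm at the top, standing on a round brown wooden base 90 mm across and 26 mm high; 200 mm tall in all. Origin: centre of the base's underside; z up
- mandrel_tip (a point): the middle of the mandrel's top end, 200 mm above the bench
- call (a joint): the call button: a yellow round push button 36 mm across in a black round housing (52 mm across, 12 mm high) fixed to the bench, pressed straight down. 0 = up, 0.006 m = fully down; a spring that takes 5 N fully down brings it up again
- call_top (a point): the middle of the yellow button's top face, 22 mm above the bench when up; it moves down with the button
- mug: white ceramic mug, loose, 82 mm across and 90 mm high, one handle to its own +y side, not part of the job. Origin: centre of its underside
- hammer: hammer lying on the bench, loose, 240 mm long along its own x with the head to +x, not part of the job. Origin: underside, near its middle

How it is judged:
On the way, in this order (a step that is already met when the one before it is completed fails the run):
1. the call button is pressed down with the fingers (at least 4.5 of its 6 mm) (value of joint call above 0.0045 m and contact force between call and the fingers above 0.5 N), for 0.05 s.
2. the button is up again (value of joint call below 0.0015 m), for 0.1 s.
3. the tool point stays just above the blue stone for two seconds: within 20 mm sideways, 10 to 80 mm above (horizontal distance between the grasp point and ring_blue_stone below 0.02 m and distance between the grasp point and ring_blue_stone below 0.08 m and z of the grasp point in the frame of ring_blue_stone above 0.01 m), for 2 s.
At the end, for the whole second after the job is handed in: The tool point is just above the mandrel's tip (within 20 mm sideways, 10 to 80 mm above it) and touches nothing; the button is up; the mandrel stands upright, and rings, mandrel, mug and hammer are at rest within 8 mm of where they began (horizontal distance between the grasp point and mandrel_tip below 0.02 m and distance between the grasp point and mandrel_tip below 0.08 m and z of the grasp point in the frame of mandrel_tip above 0.01 m and distance of each of ring_blue, ring_red, ring_green, mandrel, mug, hammer from where it was at the start of the episode below 0.008 m and linear speed of each of ring_blue, ring_red, ring_green, mandrel, mug, hammer below 0.02 m/s and value of joint call below 0.0015 m and angle between mandrel's own z axis and vertical below 0.05 rad).
It fails at once if the robot touches a ring or its stand (over 0.3 N) ((contact force between ring_blue and the fingers above 0.3 N or contact force between ring_blue and the arm above 0.3 N) or (contact force between ring_red and the fingers above 0.3 N or contact force between ring_red and the arm above 0.3 N) or (contact force between ring_green and the fingers above 0.3 N or contact force between ring_green and the arm above 0.3 N)).
It fails at once if the robot touches the mandrel, the mug or the hammer (over 0.3 N) ((contact force between mandrel and the fingers above 0.3 N or contact force between mandrel and the arm above 0.3 N) or (contact force between mug and the fingers above 0.3 N or contact force between mug and the arm above 0.3 N) or (contact force between hammer and the fingers above 0.3 N or contact force between hammer and the arm above 0.3 N)).
It fails at once if a ring, the mandrel, the mug or the hammer is shifted or lifted by over 8 mm (distance of any of ring_blue, ring_red, ring_green, mandrel, mug, hammer from where it was at the start of the episode above 0.008 m).
It fails at once if the tool points at the red or the green stone (tool point above it, within 15 mm sideways and 55 mm of its top) ((horizontal distance between the grasp point and ring_red_stone below 0.015 m and distance between the grasp point and ring_red_stone below 0.055 m and z of the grasp point in the frame of ring_red_stone above 0.01 m) or (horizontal distance between the grasp point and ring_green_stone below 0.015 m and distance between the grasp point and ring_green_stone below 0.055 m and z of the grasp point in the frame of ring_green_stone above 0.01 m)).
It also fails if it takes over 53 s, if anything falls off the work surface, if the arm or the gripper's body presses on something with over 40 N, if the wrist force passes 120 N, or if a joint passes its speed limit or range.

### The arm

A 6-joint arm with a two-finger parallel gripper is mounted at the origin on the work surface. World frame = base frame: x ahead of the robot, y to its left, z up, the work surface at z = 0. Lengths are in m, angles in rad, forces in N, time in s.
With the tool pointing down it reaches from about 0.35 to 0.8 m from the base axis. Payload 7.3 kg.
Tool frame: the origin (TCP) lies between the finger pads, 19 mm behind the fingertips; this is the grasp point; z points along the fingers, y is the line along which they close (so a half turn about z gives the same grasp; the last joint's range is limited). The gripper opens to 85 mm and grips with 20 to 120 N. Pads are 22 mm wide; open, the fingers measure 114 mm over their backs; the gripper's body (76 mm by 85 mm) begins 54 mm behind the grasp point. The pads swing forward as they close: fully open they stand 13 mm farther back than shut.
Start: joints at [1.078, 0.342, 1.524, -0, 1.275, -0.146], TCP at [0.178, 0.494, 0.25] pointing down, gripper open.
Joint ranges: [-2.53, 2.53], [-0.77, 2.02], [0.04, 2.7], [-1, 4.14], [0.28, 2.66], [-3.11, 3.11]. Speed limits (rad/s): [2.57, 2.57, 3.14, 3.14, 3.14, 3.14].

### API

Orientations are given as a unit quaternion [w, x, y, z].
In Python, from workcell import bot gives the robot as it stands.
- The arm moves only by the tool nudge_tcp, called after ">>>" as name(argument=value, ...) on one line, values as JSON. Schema: {"type":"object","properties":{"plan":{"type":"array","items":{"type":"array","items":{"type":"array","items":{"type":"number"},"minItems":5,"maxItems":5},"minItems":1,"maxItems":12},"minItems":1,"maxItems":1},"only":{"type":"string"},"quiet":{"type":"boolean"},"lines":{"type":"string"}},"required":["plan"],"additionalProperties":false}. plan is a list that holds a single list of rows (three levels of brackets), with 1 to 12 rows, each of 5 numbers: dx, dy, dz in fractions of the full range, 1 being 0.25 m, then a turn about the tool's z in shares of 90 degrees (1.0 is 90 degrees), then the finger opening in m; each row shifts and turns the commanded pose from where the row before left it, along the tool's axes as they then stand; what a row does not reach is not made up. A row lasts 1/8 s, in which the tool goes at most 0.0625 m and 0.188 rad, less where a joint would pass 70% of its speed; a pose out of reach is approached as far as the arm can. The fingers move at their own pace and stop on an object; the grip force is fixed at half the most. Time passes only in rows, so rows that do not move let the fingers close. The tool returns the time, the measured TCP pose, the force, the opening and the grip force at its end. only (a regular expression) keeps the lines of the reply that match it, lines (a string "A,B") keeps lines A to B, and quiet returns only ok. A shift or turn number past 1, either way, is cut back to 1. Input that does not fit is refused with a message, and nothing moves.
- bot.sense(): the state, without advancing time (a new reading comes with each control period).
- bot.camera(name): name is "scene" or "top"; returns (picture, depth): 384x512x3 uint8, blue, green, red; 384x512 float32, m along the optical axis (not along the pixel's ray), 0 where there is no reading.
- bot.camera_model(name): a dict with "vfov" (degrees; the focal length in pixels is half the picture's height over the tangent of half this angle, whatever the lens; pixels are square), "cx", "cy" (the principal point, pixels), "dist" ([k1, k2, p1, p2, k3] as OpenCV has them; the pictures are not rectified), "R" (3x3) and "t" (3): a world point X has camera coordinates R X + t. Camera axes: x right, y down, z forward; pixel columns grow to the right and rows downward; lengths in m; the calibration is good to about 2 mm. A picture is of the moment at which its call begins. camera_model takes no time and is no camera call.
- bot.close_job(): hands the job in; it is judged then, once.
The state is a dict: "clock": time; "joint_positions": joint angles; "qd": joint speeds; "joint_efforts": joint torques, N m; "eef_pos": TCP position; "ee_rot": TCP orientation; "wrist_force": force on the tool from outside, world axes, zero at the start; "wrist_torque": the same for the moment, N m; "grip_width": finger opening in m; "finger_force": force on a finger pad.
Only numpy, scipy, OpenCV 4.12 (cv2) and the standard library are available. Lean on these libraries where they do the work, as an engineer would, in place of code of your own. Each camera call takes 0.05 s, during which the arm holds its last target. There are 200 camera calls.

## Working session

There is one attempt and no reset: what is moved stays moved. The work goes in short steps, Python scripts to look and compute and a tool call to move; the robot and the scene stay as the last step left them, time stands still between calls to the robot, and variables do not carry over. Pictures are saved under pics/ and viewed, at most 10 in all, crops included, and the job is handed in when it is done.

```bash
ls; mkdir -p pics; python3 - <<'E'
from workcell import bot
import cv2,numpy as np
for n in("scene","top"):
    p,d=bot.camera(n); cv2.imwrite(f"pics/{n}0.png",p); np.savez(f"{n}0.npz",p=p,d=d)
    m=bot.camera_model(n); print(n,m)
s=bot.sense(); print(s["clock"],s["eef_pos"],s["ee_rot"],s["grip_width"])
E
```

```text
pics
workcell.py
scene {'vfov': 52.021403199268434, 'cx': 259.22091922968156, 'cy': 184.41908049082645, 'dist': array([-0.05154227,  0.        ,  0.        ,  0.        ,  0.        ]), 'R': array([[-0.81098921,  0.58476936, -0.01847427],
       [ 0.33021201,  0.43143251, -0.83953917],
       [-0.48296638, -0.68695763, -0.54298498]]), 't': array([ 0.46156574, -0.008041  ,  1.22530853])}
top {'vfov': 44.3215560653897, 'cx': 254.11505768508695, 'cy': 187.43497562297014, 'dist': array([-0.10419722,  0.        ,  0.        ,  0.        ,  0.        ]), 'R': array([[ 0.01839081, -0.99981977,  0.00471314],
       [-0.984637  , -0.01892981, -0.17358467],
       [ 0.1736426 , -0.00144837, -0.98480767]]), 't': array([-0.09191476,  0.51560025,  1.40993664])}
0.1 [0.17826585 0.4934662  0.24940051] [-2.25644057e-04  1.72556675e-01  9.84999354e-01 -6.44068697e-04] 0.08564618325876046
```

View pics/scene0.png

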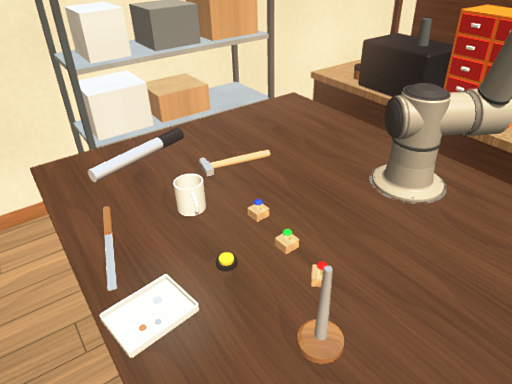

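View pics/top0.png

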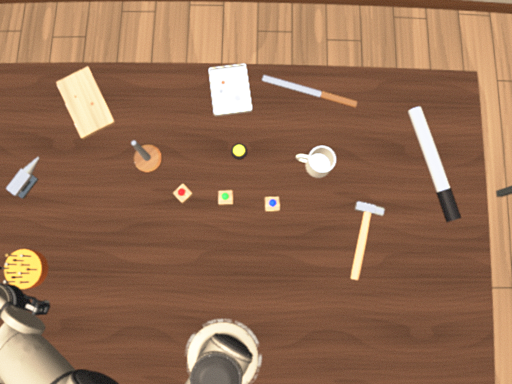

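The scene view shows the yellow button at about (227,260), the blue stone at (258,203), green at (288,233), red at (322,266) and the mandrel tip at (328,268). In the top view they are at (239,151), (272,203), (225,196), (182,192) and (135,143). Next I'll triangulate them.

```bash
cat > h.py <<'E'
import cv2,numpy as np
from workcell import bot
def ray(n,uv):
    m=bot.camera_model(n); f=192/np.tan(np.radians(m["vfov"]/2))
    K=np.array([[f,0,m["cx"]],[0,f,m["cy"]],[0,0,1]])
    x=cv2.undistortPoints(np.array([[uv]],float),K,m["dist"])[0,0]
    R=np.array(m["R"]); return -R.T@m["t"], R.T@np.array([*x,1])
def tri(a,b):
    (o,d),(p,e)=ray("scene",a),ray("top",b)
    s=np.linalg.lstsq(np.c_[d,-e],p-o,rcond=None)[0]
    A,B=o+s[0]*d,p+s[1]*e; return (A+B)/2,np.linalg.norm(A-B)
def plane(n,uv,z):
    o,d=ray(n,uv); return o+d*(z-o[2])/d[2]
E
python3 - <<'E'
from h import *
I={n:np.load(n+"0.npz")["p"] for n in("scene","top")}
near={"yellow":((227,260),(239,151),(22,38)),"blue":((258,203),(272,203),(100,130)),"green":((288,233),(225,196),(45,80)),"red":((322,266),(182,192),(-8,8))}
Z={"yellow":.022,"blue":.048,"green":.048,"red":.048}
for k,(a,b,(lo,hi)) in near.items():
    c=[]
    for n,q in(("scene",a),("top",b)):
        H=cv2.cvtColor(I[n],cv2.COLOR_BGR2HSV).astype(int); h=H[...,0]; h=np.where(h>170,h-180,h)
        m=(h>=lo)&(h<=hi)&(H[...,1]>170)&(H[...,2]>90)
        y,x=np.nonzero(m); s=np.hypot(x-q[0],y-q[1])<14
        c.append((x[s].mean(),y[s].mean())); print(k,n,np.round(c[-1],1),s.sum())
    print("  tri",*tri(*c),"planes",plane("scene",c[0],Z[k]),plane("top",c[1],Z[k]))
c=[cv2.resize(I["scene"][250:370,280:360],None,fx=5,fy=5,interpolation=0),cv2.resize(I["top"][130:180,125:175],None,fx=8,fy=8,interpolation=0)]
w=np.zeros((600,800,3),np.uint8); w[:600,:400]=c[0]; w[:400,400:]=c[1]; cv2.imwrite("pics/m.png",w)
E
```

```text
yellow scene [225.9 257.9] 159
yellow top [nan nan] 0
 ** On entry to DLASCL parameter number  4 had an illegal value
 ** On entry to DLASCL parameter number  4 had an illegal value
 ** On entry to DLASCL parameter number  4 had an illegal value
 ** On entry to DLASCL parameter number  4 had an illegal value
 ** On entry to DLASCL parameter number  5 had an illegal value
 ** On entry to DLASCL parameter number  4 had an illegal value<stdin>:11: RuntimeWarning: Mean of empty slice.
  ret = ret.dtype.type(ret / rcount)
Traceback (most recent call last):
  File "h.py", line 10, in tri
    s=np.linalg.lstsq(np.c_[d,-e],p-o,rcond=None)[0]
      ~~~~~~~~~~~~~~~^^^^^^^^^^^^^^^^^^^^^^^^^^^^
numpy.linalg.LinAlgError: SVD did not converge in Linear Least Squares
```

Top-view yellow is less saturated, so I'll loosen the threshold.

```bash
python3 - <<'E'
from h import *
I={n:np.load(n+"0.npz")["p"] for n in("scene","top")}
print(I["top"][151,239])
near={"yellow":((227,260),(239,151),(22,38)),"blue":((258,203),(272,203),(100,130)),"green":((288,233),(225,196),(45,80)),"red":((322,266),(182,192),(-8,8))}
Z={"yellow":.022,"blue":.048,"green":.048,"red":.048}
for k,(a,b,(lo,hi)) in near.items():
    c=[]
    for n,q in(("scene",a),("top",b)):
        H=cv2.cvtColor(I[n],cv2.COLOR_BGR2HSV).astype(int); h=H[...,0]; h=np.where(h>170,h-180,h)
        m=(h>=lo)&(h<=hi)&(H[...,1]>(110 if k=="yellow" else 150))&(H[...,2]>90)
        y,x=np.nonzero(m); s=np.hypot(x-q[0],y-q[1])<14
        c.append((x[s].mean(),y[s].mean())); print(k,n,np.round(c[-1],1),s.sum())
    print("  tri",*tri(*c),"planes",plane("scene",c[0],Z[k]),plane("top",c[1],Z[k]))
c=[cv2.resize(I["scene"][250:370,280:360],None,fx=5,fy=5,interpolation=0),cv2.resize(I["top"][130:180,125:175],None,fx=8,fy=8,interpolation=0)]
w=np.zeros((600,800,3),np.uint8); w[:600,:400]=c[0]; w[:400,400:]=c[1]; cv2.imwrite("pics/m.png",w)
E
```

```text
[137 255 255]
yellow scene [225.8 257.8] 166
yellow top [238.6 149.9] 132
  tri [ 0.64248481 -0.03097085  0.02103358] 0.0016151237409918729 planes [ 0.64352407 -0.03068949  0.022     ] [ 0.64157184 -0.03051859  0.022     ]
blue scene [257.8 201.6] 38
blue top [272.3 202.4] 27
  tri [ 0.47159423 -0.13904273  0.04894547] 0.0012794636328599528 planes [ 0.47124781 -0.14064673  0.048     ] [ 0.47123537 -0.1386674   0.048     ]
green scene [286.9 231.8] 54
green top [225.5 195.7] 12
  tri [0.4891575 0.0054672 0.0479076] 0.0006966979130741636 planes [0.48899701 0.00581496 0.048     ] [0.48939863 0.00522369 0.048     ]
red scene [321.4 264.5] 68
red top [181.1 191.6] 35
  tri [0.50009324 0.14125793 0.05036388] 0.0029002250015824536 planes [0.49929216 0.13853205 0.048     ] [0.49949238 0.1426865  0.048     ]
```

View pics/m.png

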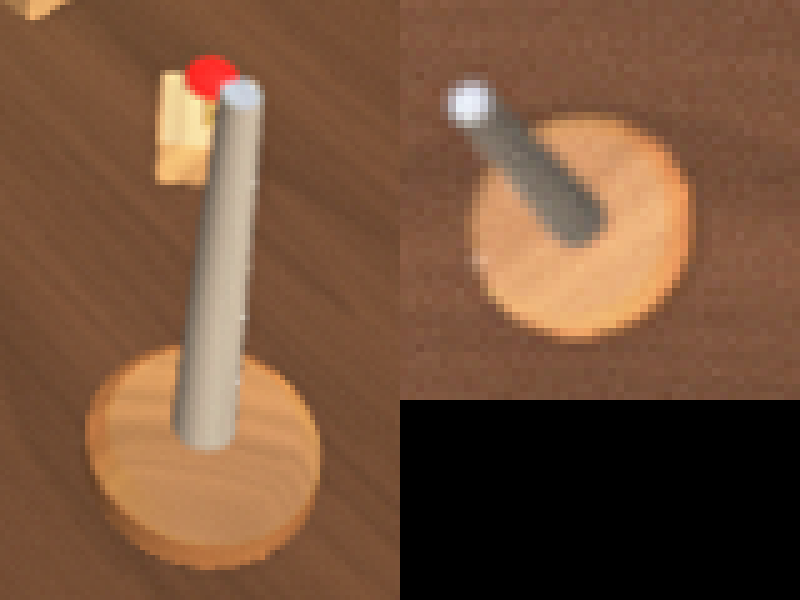

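The crop shows the mandrel tip's bright end at scene (327.9,268.1) and top (133.3,142.5). In the scene view the red stone is partly hidden by the mandrel, so for red I use the top ray.

The manual's scale: shifts go in shares of 0.25 m and turns go in shares of 90 degrees. Converting my numbers, -0.05 m / 0.25 = -0.2, -0.027 m / 0.25 = -0.108.

```bash
cat >> h.py <<'E'
from scipy.spatial.transform import Rotation as Ro
def go(P):
    s=bot.sense(); q=s["ee_rot"]; R=Ro.from_quat([q[1],q[2],q[3],q[0]])
    print("t",round(s["clock"],2),"tcp",np.round(s["eef_pos"],4),"tool delta",np.round(R.inv().apply(np.array(P)-s["eef_pos"]),4))
E
python3 -c "
from h import *
print(tri((327.9,268.1),(133.3,142.5)),plane('scene',(327.9,268.1),.2),plane('top',(133.3,142.5),.2))
go([.6425,-.031,.25])"
```

```text
(array([0.61225052, 0.25996894, 0.20152623]), np.float64(0.0017897552993549738)) [0.61169643 0.25828056 0.2       ] [0.61206566 0.2610405  0.2       ]
t 0.1 tcp [0.1783 0.4935 0.2494] tool delta [-6.149e-01 -3.354e-01 -3.000e-04]
```

>>> nudge_tcp(plan=[[[0,0,0,0,0],[-0.2,-0.108,0,0,0],[-0.2,-0.108,0,0,0],[-0.2,-0.108,0,0,0],[-0.2,-0.108,0,0,0],[-0.2,-0.108,0,0,0],[-0.2,-0.108,0,0,0],[-0.2,-0.108,0,0,0],[-0.2,-0.108,0,0,0],[-0.2,-0.108,0,0,0],[-0.2,-0.108,0,0,0],[0,0,0,0,0]]])

```text
clock: 1.6
eef_pos: [0.5586, 0.0668, 0.2491]
ee_rot: [-0.0, 0.175, 0.985, -0.0]
wrist_force: [-0.3, 0.4, -1.3]
grip_width: 0.0005
finger_force: 0.0
```

```bash
python3 -c "
from h import *
go([.6425,-.031,.1])"
```

```text
t 1.6 tcp [0.5586 0.0668 0.2491] tool delta [-0.1124 -0.0628  0.1491]
```

Converted, 0.05 m / 0.25 = 0.2, -0.0375 m / 0.25 = -0.15.

>>> nudge_tcp(plan=[[[-0.15,-0.084,0,0,0],[-0.15,-0.084,0,0,0],[-0.1496,-0.0832,0,0,0],[0,0,0.2,0,0],[0,0,0.2,0,0],[0,0,0.2,0,0],[0,0,0.12,0,0],[0,0,0.06,0,0],[0,0,0,0,0],[0,0,0,0,0]]])

```text
clock: 2.85
eef_pos: [0.6422, -0.0272, 0.0567]
ee_rot: [0.001, 0.172, 0.985, 0.0]
wrist_force: [-0.1, -0.2, 0.1]
grip_width: 0.0005
finger_force: 0.0
```

```bash
python3 - <<'E'
from h import *
go([.6425,-.031,.034])
p,_=bot.camera("scene"); cv2.imwrite("pics/s1.png",cv2.resize(p[180:330,140:340],None,fx=4,fy=4))
E
```

```text
t 2.85 tcp [ 0.6422 -0.0272  0.0567] tool delta [-0.0015 -0.0035  0.0227]
```

View pics/s1.png

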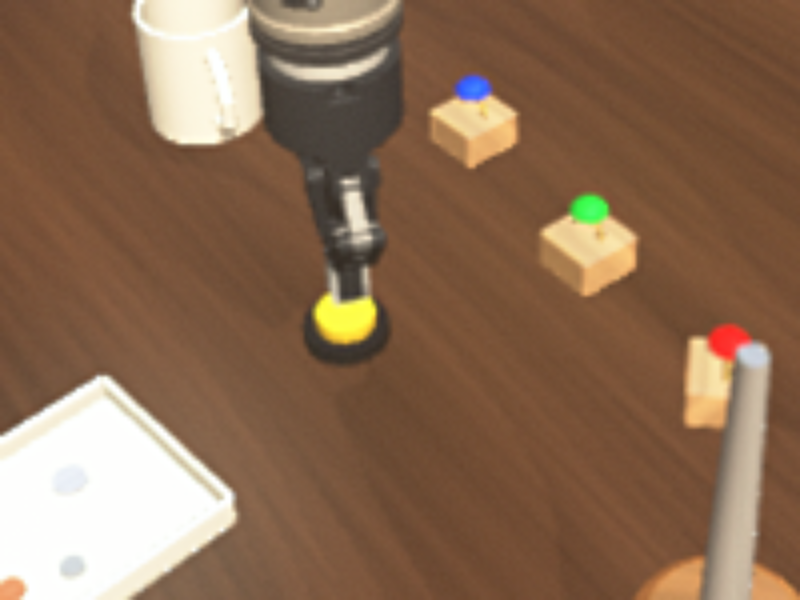

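The picture shows the closed fingertips at crop (348,297), just above the yellow button at (346,318), with nothing else near. I'll press about 7 mm in small steps.

Converted, 0.01 m / 0.25 = 0.04, 0.006 m / 0.25 = 0.024.

>>> nudge_tcp(plan=[[[0,-0.012,0.04,0,0],[0,0,0.024,0,0],[0,0,0.016,0,0],[0,0,0.008,0,0],[0,0,0,0,0],[0,0,0,0,0]]])

```text
clock: 3.65
eef_pos: [0.6402, -0.0305, 0.0347]
ee_rot: [0.0, 0.173, 0.985, -0.0]
wrist_force: [-5.2, -0.5, 13.7]
grip_width: -0.0004
finger_force: 6.5
```

```bash
python3 -c "
from h import *
go([.6425,-.031,.034])"
```

```text
t 3.65 tcp [ 0.6402 -0.0305  0.0347] tool delta [-0.0023  0.0003  0.0007]
```

13.7 N is well above the 5 N spring, so the button is bottomed. I'll raise and check it comes up.

Converted, -0.05 m / 0.25 = -0.2, -0.03 m / 0.25 = -0.12.

>>> nudge_tcp(plan=[[[0,0,-0.04,0,0],[0,0,-0.06,0,0],[0,0,-0.12,0,0],[0,0,-0.2,0,0],[0,0,-0.2,0,0],[0,0,-0.2,0,0],[0,0,0,0,0],[0,0,0,0,0]]])

```text
clock: 4.65
eef_pos: [0.6398, -0.03, 0.2377]
ee_rot: [-0.0, 0.172, 0.985, 0.0]
wrist_force: [-0.2, 0.4, -1.0]
grip_width: -0.0001
finger_force: 0.0
```

```bash
python3 -c "
from h import *
go([.4715,-.139,.24])"
```

```text
t 4.65 tcp [ 0.6398 -0.03    0.2377] tool delta [ 0.1213 -0.1597 -0.0023]
```

Converted, 0.05 m / 0.25 = 0.2, -0.04 m / 0.25 = -0.16.

>>> nudge_tcp(plan=[[[0.1212,-0.16,0,0,0],[0.1212,-0.16,0,0,0],[0.1212,-0.16,0,0,0],[0.1212,-0.16,0,0,0],[0,0,0.2,0,0],[0,0,0.12,0,0],[0,0,0,0,0],[0,0,0,0,0]]])

```text
clock: 5.65
eef_pos: [0.4722, -0.1395, 0.1583]
ee_rot: [-0.0, 0.172, 0.985, 0.0]
wrist_force: [0.1, 0.1, 0.6]
grip_width: 0.0006
finger_force: 0.0
```

```bash
python3 - <<'E'
from h import *
go([.4715,-.139,.091])
p,_=bot.camera("scene"); cv2.imwrite("pics/s2.png",cv2.resize(p[130:280,170:370],None,fx=4,fy=4))
I=np.load("scene0.npz")["p"]
def cen(p):
    H=cv2.cvtColor(p,cv2.COLOR_BGR2HSV); m=cv2.inRange(H,(22,110,90),(38,255,255))[240:275,205:250]; return np.mean(np.nonzero(m),1)
print(cen(I),cen(p))
E
```

```text
t 5.65 tcp [ 0.4722 -0.1395  0.1583] tool delta [0.0008 0.0002 0.0673]
[17.84939759 20.77710843] [17.95321637 20.73099415]
```

View pics/s2.png

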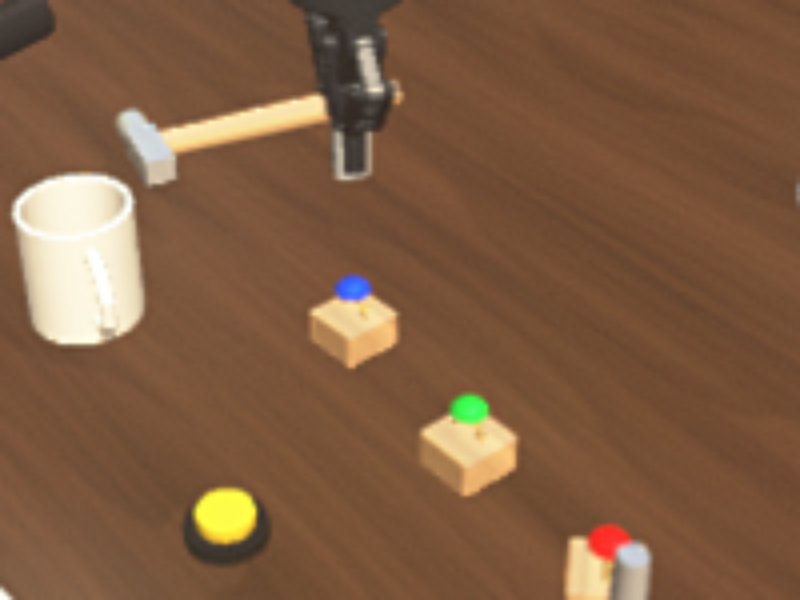

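The button is up again at crop (226,516). The fingertips at (352,177) are straight above the blue stone at (353,288). Next I'll lower to about 2 cm clear and hold for over 2 s.

Converted, 0.03 m / 0.25 = 0.12, 0.022 m / 0.25 = 0.088.

>>> nudge_tcp(plan=[[[0,0,0.12,0,0],[0,0,0.088,0,0],[0,0,0.04,0,0],[0,0,0.02,0,0],[0,0,0,0,0],[0,0,0,0,0],[0,0,0,0,0],[0,0,0,0,0],[0,0,0,0,0],[0,0,0,0,0],[0,0,0,0,0],[0,0,0,0,0]]])

```text
clock: 7.2
eef_pos: [0.4718, -0.1394, 0.091]
ee_rot: [-0.0, 0.173, 0.985, 0.0]
wrist_force: [-0.1, 0.1, -0.7]
grip_width: -0.0002
finger_force: 0.0
```

>>> nudge_tcp(plan=[[[0,0,0,0,0],[0,0,0,0,0],[0,0,0,0,0],[0,0,0,0,0],[0,0,0,0,0],[0,0,0,0,0],[0,0,0,0,0],[0,0,0,0,0],[0,0,0,0,0],[0,0,0,0,0],[0,0,0,0,0],[0,0,0,0,0]]])

```text
clock: 8.7
eef_pos: [0.4719, -0.1395, 0.091]
ee_rot: [-0.0, 0.173, 0.985, 0.0]
wrist_force: [-1.2, 0.3, 0.2]
grip_width: 0.0003
finger_force: 0.0
```

>>> nudge_tcp(plan=[[[0,0,0,0,0],[0,0,0,0,0],[0,0,0,0,0],[0,0,0,0,0],[0,0,-0.12,0,0],[0,0,-0.2,0,0],[0,0,-0.2,0,0],[0,0,-0.2,0,0],[0,0,-0.12,0,0],[0,0,0,0,0],[0,0,0,0,0]]])

```text
clock: 10.07
eef_pos: [0.4714, -0.1393, 0.3]
ee_rot: [-0.001, 0.173, 0.985, 0.0]
wrist_force: [-0.0, 0.1, -0.0]
grip_width: 0.0002
finger_force: 0.0
```

```bash
python3 -c "
from h import *
go([.6122,.260,.30])"
```

```text
t 10.07 tcp [ 0.4714 -0.1393  0.3   ] tool delta [3.300e-03 4.233e-01 1.000e-04]
```

Converted, 0.0423 m / 0.25 = 0.1692, 0.0003 m / 0.25 = 0.0012.

>>> nudge_tcp(plan=[[[0.0012,0.1692,0,0,0],[0.0012,0.1692,0,0,0],[0.0012,0.1692,0,0,0],[0.0012,0.1692,0,0,0],[0.0012,0.1692,0,0,0],[0.0012,0.1692,0,0,0],[0.0012,0.1692,0,0,0],[0.0012,0.1692,0,0,0],[0.0012,0.1692,0,0,0],[0.0012,0.1692,0,0,0],[0,0,0,0,0],[0,0,0,0,0]]])

```text
clock: 11.58
eef_pos: [0.6124, 0.2589, 0.2993]
ee_rot: [-0.001, 0.172, 0.985, -0.001]
wrist_force: [0.6, -0.1, 1.1]
grip_width: 0.0001
finger_force: 0.0
```

```bash
python3 - <<'E'
from h import *
go([.6122,.260,.239])
p,_=bot.camera("scene"); q,_=bot.camera("top"); cv2.imwrite("pics/s3.png",np.hstack([cv2.resize(p[190:340,240:390],(400,400)),cv2.resize(q[90:190,80:180],(400,400))]))
E
```

```text
t 11.57 tcp [0.6124 0.2589 0.2993] tool delta [0.0004 0.0011 0.0603]
```

View pics/s3.png

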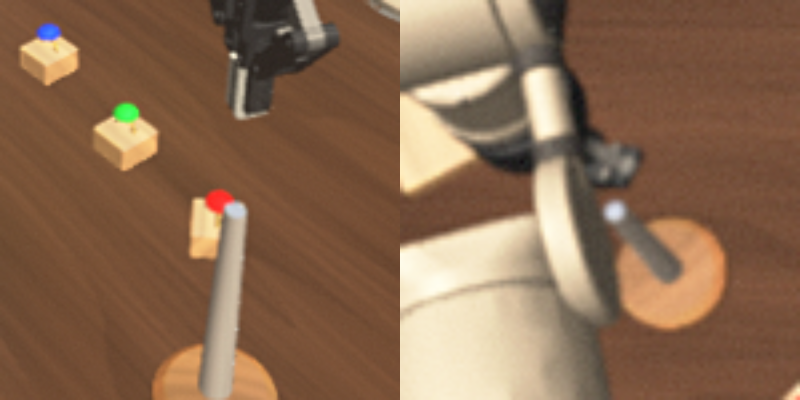

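The fingertips at scene crop (250,112) lie on the extension of the mandrel's axis, whose tip is at (235,210). The top view shows only the gripper's right knuckle, with nothing touching. I'll lower 6 cm.

Converted, 0.02 m / 0.25 = 0.08, 0.01 m / 0.25 = 0.04.

>>> nudge_tcp(plan=[[[0.0016,0.004,0.08,0,0],[0,0,0.08,0,0],[0,0,0.04,0,0],[0,0,0.032,0,0],[0,0,0,0,0],[0,0,0,0,0],[0,0,0,0,0],[0,0,0,0,0]]])

```text
clock: 12.68
eef_pos: [0.6129, 0.2605, 0.2434]
ee_rot: [0.0, 0.173, 0.985, 0.0]
wrist_force: [-0.5, -0.2, -0.1]
grip_width: 0.0002
finger_force: 0.0
```

```bash
python3 - <<'E'
from h import *
go([.6122,.260,.239])
p,_=bot.camera("scene"); cv2.imwrite("pics/s4.png",cv2.resize(p[180:360,200:400],(800,600)))
E
```

```text
t 12.68 tcp [0.6129 0.2605 0.2434] tool delta [ 0.0005 -0.0007  0.0044]
```

View pics/s4.png

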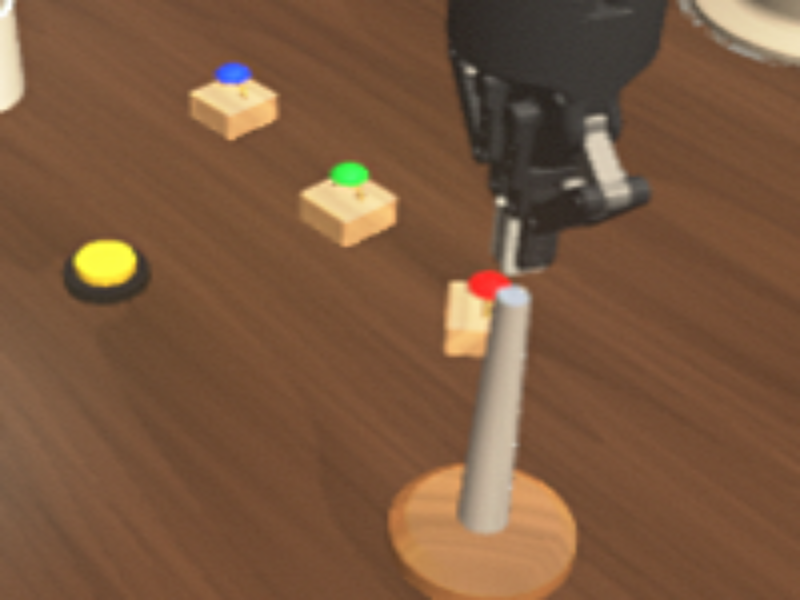

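The fingertips at crop (525,265) are about 2 cm over the mandrel tip at (513,297), clear of it. The mandrel is upright and the button is up, so I'm handing in.

```bash
python3 -c "
from workcell import bot
print(bot.close_job())"
```

```text
the job is handed in; nothing more can be done
None
```

I pressed the call button fully down and released it, pointed at the blue stone for more than two seconds, and handed the job in with the fingertips about 2.4 cm above the mandrel tip; the hand-in reported no verdict, but I saw no contact with the rings, mandrel, mug or hammer.

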